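Unhook the stand weight and put it away in its cradle

ROBOT

A 6-joint arm with a two-finger parallel gripper is mounted at the origin on the work surface. World frame = base frame: x ahead of the robot, y to its left, z up, the work surface at z = 0. Lengths are in mm, angles in rad, forces in N, time in s.
With the tool pointing down it reaches from about 350 to 875 mm from the base axis. Payload 4.2 kg.
Tool frame: the origin (TCP) lies midway between the tips of the shut fingers; the grasp point (between the pads) lies 19 mm behind it (arm.tcp_to_grasp is the distance from the TCP to the grasp point, in mm); z points along the fingers, y is the line along which they close (so a half turn about z gives the same grasp; the last joint's range is limited). The gripper opens to 85 mm and grips with 20 to 120 N. Pads are 22 mm wide; open, the fingers measure 114 mm over their backs; the gripper's body (76 mm by 85 mm) begins 54 mm behind the grasp point. The pads swing forward as they close: fully open they stand 13 mm farther back than shut.
Start: joints at [1.36, 0.385, 0.008, 0, -1.194, -0.259], TCP at [282.909, 557.281, 231.312] pointing down, gripper open.
Joint ranges: [-3.14, 3.14], [-1.21, 2.06], [-1.07, 1.41], [-3.16, 2.05], [-2.99, -0.16], [-3.1, 3.1]. Speed limits (rad/s): [2.79, 2.79, 3.14, 3.14, 3.14, 3.14].

INTERFACE

Orientations are given as a unit quaternion [x, y, z, w].
In Python, from bench import arm, imaging, job, models gives the robot as it stands.
- The arm moves only by the tool arm_command, never from a script. Its argument "rows" is a list of rows, each an object with "grip": the opening, from 0 (shut) to 1 (fully open); "linear": the shift along the tool's x, y, z in mm, a list of three; "rot": the turn, a rotation vector about the tool's x, y, z in rad, a list of three. In form: [{"grip": grip, "linear": [tx, ty, tz], "rot": [rx, ry, rz]}, ...]. A call has 1 to 10 rows; each row is the pose to reach, as a shift and turn from the pose commanded when the call began, along the tool's axes at that moment; what a row does not reach only later rows make up. A row lasts 1/8 s, in which the tool goes at most 62.5 mm and 10.7 degrees, less where a joint would pass 70% of its speed; a pose out of reach is approached as far as the arm can. A call with a gripper value outside its range is refused whole. The fingers move at their own pace and stop on an object; the grip force is fixed at half the most. Time passes only in rows, so rows that repeat a pose let the fingers close. It gives the time, the measured TCP pose, the force, the opening and the grip force at its end, in the units of the state.
- arm.read_state(): the state, without advancing time (a new reading comes with each control period).
- imaging.get_image(name): name is "scene" or "top" or "wrist"; returns a dict with "frame" (480x640x3 uint8, red, green, blue), "fx", "fy", "cx", "cy" (pixels), "extrinsics" (4x4, takes a point from world to camera coordinates); the wrist camera has in their place "T_tool_cam" (4x4, takes a point from camera to tool coordinates, whose origin is the TCP and whose axes are the flange's). Camera axes: x right, y down, z forward; pixel columns grow to the right and rows downward; lengths in mm; the calibration is good to about 2 mm. A picture is of the moment at which its call begins: read the wrist's pose just before it. There is no depth.
- job.job_done(): hands the job in; it is judged then, once.
Trained networks look in a picture, given as the dict that the camera call returned (one of the last four; its "shot" number tells which), for a name from the list of things; names that differ only in an ending like _2 or _b are one class to them, and where a whole thing is asked for, a point or a joint stands for the part that bears it (a point fixed in the world has none). Each returns a list of dicts, best first, with "score" (0 to 1); they miss things now and then, are a little off and sometimes report something else, mostly with a low value. They report only what shows in the picture. A call takes as long as a camera call.
- models.spot_in(picture, query): "rect" ([left, top, right, bottom] in pixels, round what is visible of it).
- models.tip_of(picture, query): "pixel" ([column, row] in pixels: a listed point, or the origin of a listed thing).
The state is a dict: "clock": time; "joints": joint angles; "joint_vel": joint speeds; "joint_efforts": joint torques, N m; "position": TCP position; "ee_rot": TCP orientation; "contact_force": force on the tool from outside, world axes, zero at the start; "wrist_torque": the same for the moment, N m; "gripper_width": finger opening in mm; "grasp_force": force on a finger pad.
Only numpy, scipy, OpenCV 4.12 (cv2) and the standard library are available. Lean on these libraries where they do the work, as an engineer would, in place of code of your own. Each camera call takes 0.05 s, during which the arm holds its last target. There are 200 camera calls.

TASK

Take the metal stand weight off the deep upturned hook of the small stand: lift it along the slot of the hook, past the tip, before drawing it away, and never let it press hard on the hook, whose slot leans forward or back by an unknown amount, so feel your way. Then set it gently into its shallow wooden cradle on the bench, standing upright and flat on the cradle's floor, and let go. Leave the spray bottle, the pot and the jar where they are.

Things in the scene. Friction and masses are not known exactly. Their poses are not given: they have to be found in the camera images.
- weight_grip (a point): Centre of the weight's grip: black rubber bar 12 mm thick (local x), 92 long (y), 24 high, pinched across its thickness from above. The weight is one rigid aluminium ladder-shaped piece, 0.36 to 0.54 kg: foot at the bottom, two 8 mm square uprights at y = +-42 mm, grip between their tops, round cross bar 95 mm below the grip centre. z up, x across the thin side. 217 mm above the foot's underside.
- weight_bar (a point): Middle of the weight's cross bar on its axis: 8 mm round, along local y, 76 mm free between the uprights; the weight hangs by it. 122 mm above the foot's underside. The opening between bar and foot is 96 mm high: raised over about 80 mm with the hook still inside, the foot would strike the hook's arm.
- weight_foot (a point): Centre of the underside of the weight's aluminium foot, 44 (x) x 96 (y) x 22 mm high, same axes as the grip, 217 mm straight below the grip centre.
- weight: The weight as a whole, origin at the centre of the underside of its foot, same axes.
- stand: Small steel stand fixed to the bench. Origin on the bench straight below where the bar hangs; local x points level from the hook to the post, so the weight is drawn away to local -x; y along the hanging bar. Base plate from x = 50 to 160, y = -65 to 65 mm, 12 mm thick. The arm and hook give along x by about 1 mm per 20 N; over 12 N between weight and hook harms it (at rest: 4 to 6 N).
- hook_rest (a point): Hanging bar's axis at rest, 145 mm above the bench, 4 mm above the slot floor of the U-shaped flat steel hook (14 mm wide along y). Slot 12 mm wide: 2 mm play each side. Front (-x side) and back legs both rise 65 mm from the floor along the slot, 8 mm thick. The whole U leans about this point's y axis, to +x or to -x, by up to 27 degrees, new each time, not reported, too stiff to turn.
- post_top (a point): Top of the stand's 28 mm round post head, 145 mm above the bench and 85 mm (local +x) from the bar's resting place. A flat arm 12 mm wide, underside 126 mm above the bench, runs from it to the hook. Axes as the stand.
- cradle: Plywood cradle fixed to the bench: open shallow tray 72 (x) x 124 (y) x 26 mm high with 10 mm walls; pocket 52 (x) x 104 (y) mm for the 44 x 96 mm foot, with a springy cork floor 14 mm above the bench that gives about 1 mm per 8 N. Origin at the centre of its underside, on the bench; long side along local y. The weight may stand either way round.
- cradle_floor (a point): Centre of the cradle's cork floor, 14 mm above the bench, axes as the cradle. Pressing with over 40 N counts as banging.
- spray: Bystander: white spray bottle with yellow cap, 68 mm diameter, 150 mm high; origin at the centre of its underside.
- pot: Bystander: small plain terracotta flower pot, 80 mm diameter, 55 mm high; origin at the centre of its underside.
- jar: Bystander: glass jar with steel cap, 60 mm diameter, 70 mm high; origin at the centre of its underside.

How it is judged (in metres and radians):
On the way, in this order (a step that is already met when the one before it is completed fails the run):
1. the bar is lifted up the hook's slot to where the tip is, not yet drawn away (z of weight_bar in the frame of stand above 0.195 m and x of weight_bar in the frame of stand above -0.055 m).
2. the weight is drawn away from the hook (x of weight_bar in the frame of stand below -0.075 m and contact force between weight and stand below 0.1 N), for 0.1 s.
At the end, for the whole second after the job is handed in: The weight stands in the cradle's pocket, its foot flat on the floor (within 4 mm) and within 8 mm of its centre, turned no more than 0.17 rad from it, upright within 0.05 rad, at rest and released (z of weight_foot in the frame of cradle_floor between -0.004 and 0.004 m and horizontal distance between weight_foot and cradle_floor below 0.008 m and angle between the y axis of weight and the y axis of cradle, either way round below 0.17 rad and angle between weight's own z axis and vertical below 0.05 rad and linear speed of weight below 0.02 m/s); the robot touches nothing.
It fails at once if the weight presses on the hook or stand with more than 12 N (contact force between weight and stand above 12 N).
It fails at once if the robot pushes on the stand or hook with more than 10 N (contact force between any of the arm, the fingers and stand above 10 N).
It fails at once if the weight is banged into the cradle (more than 40 N) (contact force between weight and cradle above 40 N).
It fails at once if a bystander is shifted by more than 20 mm (distance of any of spray, pot, jar from where it was at the start of the episode above 0.02 m).
It also fails if it takes over 72 s, if anything falls off the work surface, if the arm or the gripper's body presses on something with over 40 N, if the wrist force passes 120 N, or if a joint passes its speed limit or range.

## Working session

There is one attempt and no reset: what is moved stays moved. The work goes in short steps, Python scripts to look and compute and a tool call to move; the robot and the scene stay as the last step left them, time stands still between calls to the robot, and variables do not carry over. Pictures are saved under pics/ and viewed, at most 10 in all, crops included, and the job is handed in when it is done.

Besides the shell and the picture viewer there is one more tool, called after "Emit:" as name(argument=value, ...), one argument or row to a line, values as JSON. arm_command: Moves the arm, as the interface text tells. Its arguments: {"type":"object","properties":{"rows":{"type":"array"}},"required":["rows"]}

```bash
mkdir -p pics; ls
cat > h.py <<'E'
import numpy as np, cv2
from bench import arm, imaging, job, models
def K(p): return np.array([[p['fx'],0,p['cx']],[0,p['fy'],p['cy']],[0,0,1.]])
def ray(p,px):
    E=np.array(p['extrinsics']);R=E[:3,:3];t=E[:3,3]
    d=R.T@np.linalg.inv(K(p))@np.array([px[0],px[1],1.]);return -R.T@t,d/np.linalg.norm(d)
def onz(p,px,z):
    o,d=ray(p,px);return o+d*(z-o[2])/d[2]
def tri(rs):
    A=sum(np.eye(3)-np.outer(d,d) for o,d in rs);b=sum((np.eye(3)-np.outer(d,d))@o for o,d in rs)
    x=np.linalg.solve(A,b);return x,[round(float(np.linalg.norm((np.eye(3)-np.outer(d,d))@(x-o))),1) for o,d in rs]
def save(p,n): cv2.imwrite('pics/'+n,cv2.cvtColor(p['frame'],cv2.COLOR_RGB2BGR))
E
python3 - <<'E'
from h import *
np.set_printoptions(precision=1,suppress=True)
s=imaging.get_image('scene');t=imaging.get_image('top');save(s,'s0.png');save(t,'t0.png')
for n in ['weight_grip','weight_bar','weight_foot','stand','hook_rest','post_top','cradle','cradle_floor','spray','pot','jar']:
    r=[]
    for nm,p in (('s',s),('t',t)):
        q=models.tip_of(p,n)
        if q: print(n,nm,np.array(q[0]['pixel']),round(q[0]['score'],2));r.append(ray(p,q[0]['pixel']))
    if len(r)==2: print('   ',*tri(r))
print(arm.read_state())
E
```

```text
pics
weight_grip s [331.1 162.4] 0.81
weight_grip t [378.3 279.4] 0.95
    [ 510.  -192.7  228.2] [5.4, 5.4]
weight_bar s [324.7 185.7] 0.78
weight_bar t [369.3 279.1] 0.81
    [ 518.8 -186.9  150.1] [3.6, 3.6]
weight_foot s [327.3 218.1] 0.98
weight_foot t [365.1 279.1] 0.71
    [ 515.7 -187.5   10. ] [2.0, 2.0]
stand s [389.6 258. ] 0.31
stand t [363.4 278.6] 0.91
    [ 461.2 -120.7  -76.4] [92.2, 92.2]
hook_rest s [329.1 186.7] 0.75
hook_rest t [370.3 278.8] 0.97
    [ 514.5 -186.   145.9] [2.7, 2.7]
post_top s [301.8 206.9] 0.96
post_top t [360.8 244.8] 0.8
    [ 597.4 -166.3  145.7] [0.9, 0.9]
cradle s [403.6 349.9] 0.84
cradle t [222.5 276.6] 0.85
    [531.8 197.8 -24.3] [1.8, 1.8]
cradle_floor s [409.6 348.2] 0.65
cradle_floor t [222.7 276.4] 0.7
    [526.4 199.7 -15.3] [5.3, 5.3]
spray s [278.9 330.5] 0.58
spray t [287.  189.1] 0.57
    [765.5  20.2   0.2] [1.6, 1.6]
pot s [391.2 258.1] 0.85
pot t [300.5 315. ] 0.77
    [425.7 -15.6 -13.7] [2.5, 2.5]
jar s [303.  151.9] 0.87
jar t [451.  300.4] 0.94
    [ 455.5 -422.    -9.5] [1.1, 1.1]
{'clock': 1.2, 'joints': array([ 1.4,  0.4,  0. ,  0. , -1.2, -0.3]), 'joint_vel': array([ 0.,  0., -0., -0., -0.,  0.]), 'joint_efforts': array([ -0. , -39.2,  18.9,   4.2,  -0. ,   0. ]), 'position': array([282.9, 557.3, 231.3]), 'ee_rot': array([ 1. , -0.2,  0. ,  0. ]), 'contact_force': array([ 0.2,  0.1, -0.7]), 'wrist_torque': array([ 0., -0.,  0.]), 'grasp_force': 0.0, 'gripper_width': 85.34283257765603}
```

View pictures.

View pics/s0.png

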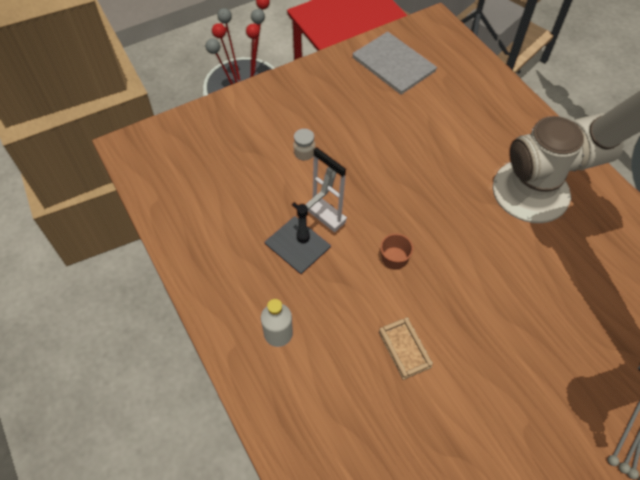

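View pics/t0.png

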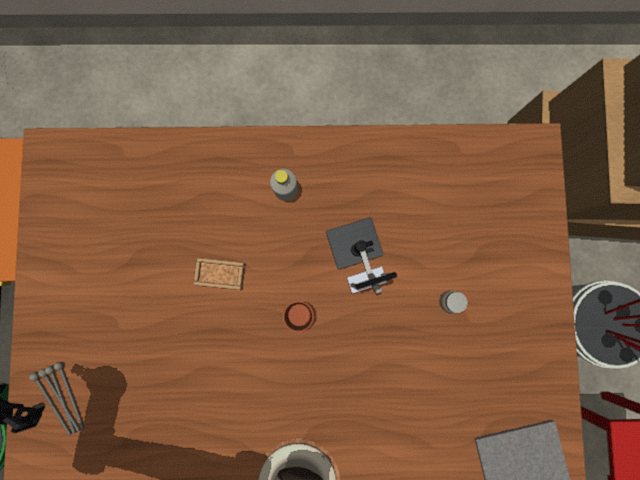

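Run:
```python
from h import *
np.set_printoptions(precision=1,suppress=True)
t=imaging.get_image('top');s=imaging.get_image('scene')
for p in (s,t): print(ray(p,(320,240)), p['fx'])
for p,n in((t,'cradle'),(s,'cradle'),(t,'weight'),(s,'weight')):
    q=models.spot_in(p,n); print(n,np.array(q[0]['rect']),q[0]['score'])
for n,pt,ps,z in (('cf',(222.7,276.4),(409.6,348.2),14),('cr',(222.5,276.6),(403.6,349.9),0),('grip',(378.3,279.4),(331.1,162.4),240),('hook',(370.3,278.8),(329.1,186.7),145),('post',(360.8,244.8),(301.8,206.9),145)): print(n,onz(t,pt,z),onz(s,ps,z))
```

```text
(array([ 973.9,  565.3, 1338.9]), array([-0.3, -0.5, -0.9])) 624.3773050602026
(array([ 506.8,  -67.3, 1229.2]), array([ 0.1, -0. , -1. ])) 454.03790252427063
cradle [196.4 261.3 244.4 290.6] 0.72
cradle [378.4 320.4 433.8 379.7] 0.65
weight [348.1 266.7 393.8 293.6] 0.78
weight [309.4 148.4 347.8 232.4] 0.88
cf [530.1 190.3  14. ] [531.8 210.5  14. ]
cr [529.8 193.8   0. ] [541.2 203.4   0. ]
grip [ 514.2 -194.6  240. ] [ 510.9 -181.   240. ]
hook [ 516.6 -187.7  145. ] [ 512.1 -184.8  145. ]
post [ 598.2 -167.   145. ] [ 596.4 -166.2  145. ]
```

```bash
cat >> h.py <<'E'
from scipy.spatial.transform import Rotation as Ro
np.set_printoptions(precision=2,suppress=True)
TH=0.232  # stand yaw
def down(yaw_y): # tool z down, tool y along world angle yaw_y
    y=np.array([np.cos(yaw_y),np.sin(yaw_y),0]);z=np.array([0,0,-1.]);return np.c_[np.cross(y,z),y,z]
def rel(P,R,s=None):
    s=s or arm.read_state();R0=Ro.from_quat(s['ee_rot'])
    print('lin',R0.inv().apply(np.array(P)-s['position']),'rot',(R0.inv()*Ro.from_matrix(R)).as_rotvec())
def wcam(): # wrist picture with world extrinsics
    s=arm.read_state();p=imaging.get_image('wrist');T=np.eye(4);T[:3,:3]=Ro.from_quat(s['ee_rot']).as_matrix();T[:3,3]=s['position']
    p['extrinsics']=np.linalg.inv(T@np.array(p['T_tool_cam']));return p
E
python3 - <<'E'
from h import *
s=arm.read_state();p=wcam();print(np.array(p['T_tool_cam']),p['fx'],Ro.from_quat(s['ee_rot']).as_matrix())
yv=np.array([-np.sin(TH),np.cos(TH),0]);rest=np.array([515,-186,145.])
# candidates: tool yaw so y axis along +x or -x of stand, tilt about tool y to look from +y side
for yaw in (TH,TH+np.pi):
    R=down(yaw); print('straight',yaw); rel([515,-186,340],R)
    for sg in (1,):
        d=-yv*np.sin(.8)+np.array([0,0,-1])*np.cos(.8)
        y=R[:,1];R2=np.c_[np.cross(y,d),y,d]
        C=np.array(p['T_tool_cam'])
        # put camera 240mm from target along its axis
        camz=R2@C[:3,2]; tgt=rest+[0,0,35]
        P=tgt-240*camz-R2@C[:3,3]; print('tilt',P); rel(P,R2)
E
```

```text
[[  -0.     -0.96   -0.3    75.69]
 [   1.     -0.      0.      1.41]
 [  -0.     -0.3     0.96 -143.17]
 [   0.      0.      0.      1.  ]] 332.77075344801284 [[ 0.89 -0.45  0.  ]
 [-0.45 -0.89  0.  ]
 [ 0.   -0.   -1.  ]]
straight 0.232
lin [ 543.45  557.65 -108.69] rot [-0.    0.   -2.27]
tilt [ 500.13 -129.36  243.24]
lin [504.55 513.88 -11.93] rot [-0.9  -0.42 -2.13]
straight 3.3735926535897933
lin [ 543.45  557.65 -108.69] rot [0.   0.   0.87]
tilt [ 501.49 -122.48  236.67]
lin [502.65 507.13  -5.36] rot [-0.35  0.75  0.82]
```

Run:
```python
from h import *
yv=np.array([-np.sin(TH),np.cos(TH),0]);rest=np.array([515,-186,145.])
C=np.array([[0,-.96,-.3,75.69],[1,0,0,1.41],[0,-.3,.96,-143.17],[0,0,0,1]])
R=down(TH+np.pi);t=.5
d=yv*np.sin(t)+np.array([0,0,-1])*np.cos(t);y=R[:,1];R2=np.c_[np.cross(y,d),y,d]
P=rest+[0,0,45]-310*R2@C[:3,2]-R2@C[:3,3];print(P);rel(P,R2)
```

```text
[ 536.89 -272.51  317.23]
lin [602.14 624.88 -85.92] rot [ 0.22 -0.47  0.85]
```

Emit:
arm_command(
  rows=[
    {"grip": 1,"linear": [0,0,-60],"rot": [0,0,0.1]},
    {"grip": 1,"linear": [60,62,-120],"rot": [0,0,0.25]},
    {"grip": 1,"linear": [600,625,-160],"rot": [0.22,-0.47,0.85]},
    {"grip": 1,"linear": [600,625,-160],"rot": [0.22,-0.47,0.85]},
    {"grip": 1,"linear": [600,625,-160],"rot": [0.22,-0.47,0.85]},
    {"grip": 1,"linear": [600,625,-160],"rot": [0.22,-0.47,0.85]},
    {"grip": 1,"linear": [600,625,-160],"rot": [0.22,-0.47,0.85]},
    {"grip": 1,"linear": [600,625,-160],"rot": [0.22,-0.47,0.85]},
    {"grip": 1,"linear": [600,625,-160],"rot": [0.22,-0.47,0.85]},
    {"grip": 1,"linear": [600,625,-160],"rot": [0.22,-0.47,0.85]},
  ],
)

```text
clock: 2.8
position: [443.1, 29.2, 367.0]
ee_rot: [0.76, -0.601, -0.194, -0.156]
contact_force: [1.1, 0.8, 0.2]
gripper_width: 85.6
grasp_force: 0.0
```

Run:
```python
from h import *
yv=np.array([-np.sin(TH),np.cos(TH),0]);t=.5
R=down(TH+np.pi)
d=yv*np.sin(t)+np.array([0,0,-1])*np.cos(t);y=R[:,1];R2=np.c_[np.cross(y,d),y,d]
rel([536.89,-272.51,317.23],R2); rel([536,-272,370],R2)
```

```text
lin [ 300.12  -21.96 -108.26] rot [-0.  0.  0.]
lin [ 274.06  -21.38 -154.15] rot [-0.  0.  0.]
```

Emit:
arm_command(
  rows=[
    {"grip": 1,"linear": [274,-21,-154],"rot": [0,0,0]},
    {"grip": 1,"linear": [274,-21,-154],"rot": [0,0,0]},
    {"grip": 1,"linear": [274,-21,-154],"rot": [0,0,0]},
    {"grip": 1,"linear": [274,-21,-154],"rot": [0,0,0]},
    {"grip": 1,"linear": [274,-21,-154],"rot": [0,0,0]},
    {"grip": 1,"linear": [274,-21,-154],"rot": [0,0,0]},
    {"grip": 1,"linear": [300,-22,-108],"rot": [0,0,0]},
    {"grip": 1,"linear": [300,-22,-108],"rot": [0,0,0]},
    {"grip": 1,"linear": [300,-22,-108],"rot": [0,0,0]},
  ],
)

```text
clock: 3.92
position: [537.1, -270.1, 318.5]
ee_rot: [0.76, -0.601, -0.193, -0.155]
contact_force: [0.2, -1.0, 1.7]
gripper_width: 85.7
grasp_force: 0.0
```

Run:
```python
from h import *
p=wcam();save(p,'w1.png')
for n in ['weight_grip','weight_bar','weight_foot','hook_rest','post_top']:
    q=models.tip_of(p,n)
    if q: print(n,np.array(q[0]['pixel']),round(q[0]['score'],2))
s=arm.read_state();print(s['clock'],s['position'])
# predicted pixels
E=p['extrinsics']
def pr(X): c=(E@np.r_[X,1])[:3];c=K(p)@c;return c[:2]/c[2]
X=np.array([np.cos(TH),np.sin(TH),0]);r=np.array([515,-186,145.])
print('rest',pr(r),'post',pr(r+85*X),'grip',pr(r+[0,0,95]),'foot',pr(r-[0,0,122]))
for a in (-27,-13,0,13,27):
    a=np.radians(a);u=np.sin(a)*X+np.array([0,0,np.cos(a)]);print(np.degrees(a),'tip centre',pr(r+61*u))
```

```text
weight_grip [329.2 280.3] 0.7
weight_bar [327.7 206.2] 0.75
weight_foot [323.2 140.5] 0.7
hook_rest [327.7 199.1] 0.78
post_top [244.8 203.8] 0.75
4.225 [ 537.   -270.02  317.8 ]
rest [326.49 204.5 ] post [244.03 204.26] grip [326.44 278.76] foot [326.53 142.79]
-27.0 tip centre [356.68 243.15]
-13.0 tip centre [341.61 247.2 ]
0.0 tip centre [326.46 248.43]
13.0 tip centre [311.31 247.1 ]
27.0 tip centre [296.25 242.95]
```

View pics/w1.png

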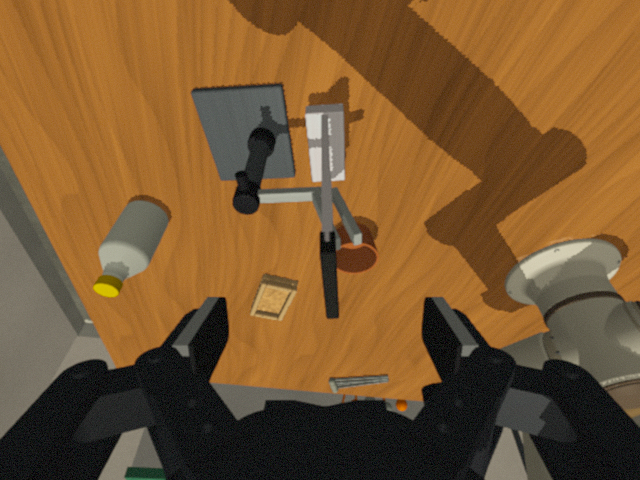

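Run:
```python
from h import *
im=cv2.imread('pics/w1.png')[170:270,290:390];cv2.imwrite('pics/w1c.png',cv2.resize(im,(600,600),interpolation=cv2.INTER_CUBIC))
```

```text
(no output)
```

View pics/w1c.png

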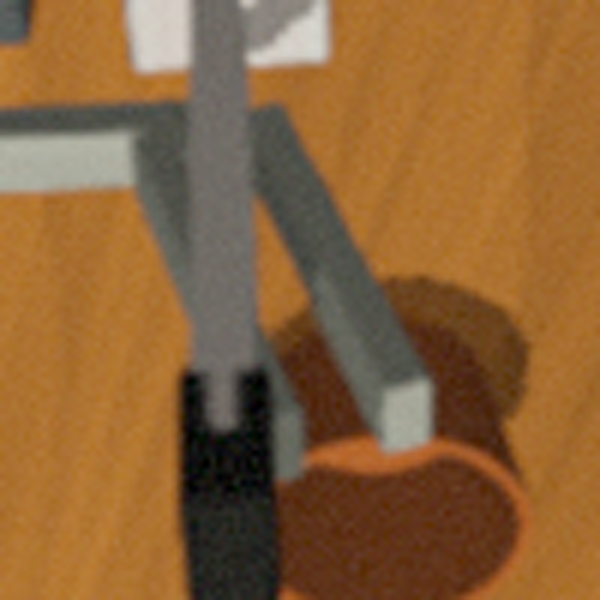

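Run:
```python
from h import *
from scipy.optimize import least_squares
p=wcam();E=p['extrinsics']
def pr(X): c=(E@np.r_[X,1])[:3];c=K(p)@c;return c[:2]/c[2]
X=np.array([np.cos(TH),np.sin(TH),0]);Y=np.array([-np.sin(TH),np.cos(TH),0]);Z=np.array([0,0,1.])
obs=[((61,-14,-7),(362,232.5)),((61,-14,7),(362,244)),((61,-6,-7),(353.8,235)),((61,6,-7),(340,238)),((61,-6,7),(354,245)),((61,6,7),(340,249))]
def f(v):
    a,dx,dy=v;u=np.sin(a)*X+np.cos(a)*Z;n=np.cos(a)*X-np.sin(a)*Z;r=np.array([515,-186,145.])+dx*X+dy*Y
    return np.r_[np.concatenate([pr(r+o[0]*u+o[1]*n+o[2]*Y)-q for o,q in obs]),dx/2,dy/2]
s=least_squares(f,[0,0,0]);print(np.degrees(s.x[0]),s.x[1:],s.fun)
# edge direction check: outer near line (337.5,187.5)-(362,232.5)
for a in (-14,-18,-22,-26):
    a=np.radians(a);u=np.sin(a)*X+np.cos(a)*Z;n=np.cos(a)*X-np.sin(a)*Z;r=np.array([515,-186,145.])
    A=pr(r+61*u-14*n-7*Y);B=pr(r-10*u-14*n-7*Y);print(np.degrees(a),A,B,(A-B)[0]/(A-B)[1])
print('obs slope',(362-337.5)/45)
# grip in world
print(onz(p,(329.2,280.3),240),onz(p,(327.7,206.2),145),onz(p,(244.8,203.8),145),onz(p,(323.2,140.5),23))
rel([515,-186,290],down(TH+np.pi));rel([515,-186,290],down(TH+np.pi))
```

```text
-19.131037972148995 [ 1.45 -5.27] [ 0.24  0.57 -0.99 -0.23  0.12  0.15  1.24  0.31 -1.05  0.84  0.7  -0.01
  0.73 -2.63]
-14.0 [358.17 239.38] [337.34 191.43] 0.4342217451246518
-18.0 [362.26 237.7 ] [336.43 190.98] 0.5529218038403363
-22.0 [366.11 235.83] [335.47 190.57] 0.6772912047194359
-26.0 [369.71 233.78] [334.46 190.21] 0.8090399087840704
obs slope 0.5444444444444444
[ 512.47 -185.14  240.  ] [ 513.41 -184.35  145.  ] [ 596.98 -167.59  145.  ] [ 520.07 -188.19   23.  ]
lin [-62.94   2.08  65.79] rot [-0.   0.5  0. ]
lin [-62.94   2.08  65.79] rot [-0.   0.5  0. ]
```

Emit:
arm_command(
  rows=[
    {"grip": 1,"linear": [-63,2,40],"rot": [0,0.5,0]},
    {"grip": 1,"linear": [-63,2,40],"rot": [0,0.5,0]},
    {"grip": 1,"linear": [-63,2,40],"rot": [0,0.5,0]},
    {"grip": 1,"linear": [-63,2,40],"rot": [0,0.5,0]},
    {"grip": 1,"linear": [-63,2,40],"rot": [0,0.5,0]},
  ],
)

```text
clock: 4.9
position: [518.0, -198.1, 312.1]
ee_rot: [0.784, -0.621, -0.001, -0.002]
contact_force: [0.1, 0.0, 0.2]
gripper_width: 85.5
grasp_force: 0.0
```

Run:
```python
from h import *
p=wcam();save(p,'w2.png');s=arm.read_state();print(s['position'],Ro.from_quat(s['ee_rot']).as_matrix())
for n in ['weight_grip','hook_rest','post_top']:
    q=models.tip_of(p,n)
    if q: print(n,np.array(q[0]['pixel']),round(q[0]['score'],2))
E=p['extrinsics']
def pr(X): c=(E@np.r_[X,1])[:3];c=K(p)@c;return c[:2]/c[2]
print(pr([513,-185.5,252]),pr([515,-186,145]))
u=pr([513,-185.5,252]).astype(int)
g=cv2.cvtColor(p['frame'],cv2.COLOR_RGB2GRAY)
for r in range(max(u[1]-60,0),min(u[1]+80,480),10): 
    d=np.where(g[r,u[0]-60:u[0]+60]<45)[0]; print(r,(d.min()+u[0]-60,d.max()+u[0]-60,len(d)) if len(d) else None)
```

```text
[ 518.14 -198.58  311.86] [[ 0.23 -0.97  0.  ]
 [-0.97 -0.23  0.  ]
 [-0.   -0.   -1.  ]]
weight_grip [326.1 266. ] 0.65
hook_rest [325.9 224.8] 0.82
post_top [240.4 233.2] 0.68
[326.56 275.93] [324.48 229.63]
215 (np.int64(317), np.int64(333), 17)
225 (np.int64(317), np.int64(334), 18)
235 (np.int64(318), np.int64(335), 18)
245 (np.int64(318), np.int64(334), 17)
255 (np.int64(319), np.int64(335), 17)
265 (np.int64(320), np.int64(336), 17)
275 (np.int64(320), np.int64(336), 17)
285 (np.int64(321), np.int64(337), 17)
295 (np.int64(322), np.int64(337), 16)
305 (np.int64(323), np.int64(338), 16)
315 (np.int64(324), np.int64(371), 31)
325 (np.int64(324), np.int64(338), 15)
335 (np.int64(336), np.int64(336), 1)
345 (np.int64(371), np.int64(371), 1)
```

View pics/w2.png

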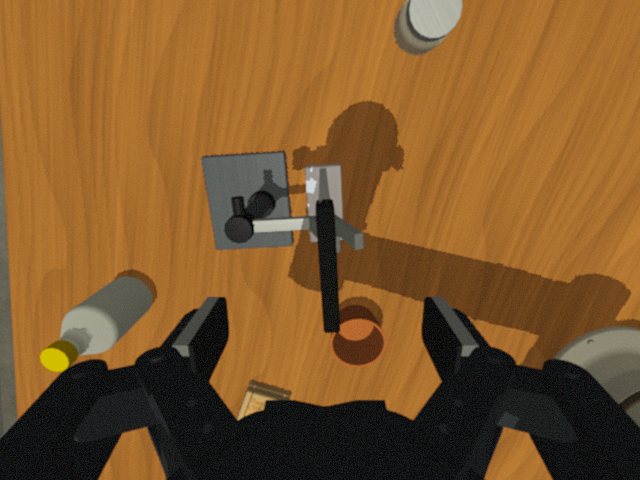

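Run:
```python
from h import *
p=wcam()
a=onz(p,(324.5,205),252);b=onz(p,(331.3,328),252);d=b-a
print(a,b,np.linalg.norm(d),'bar dir angle-90:',np.arctan2(d[1],d[0])-np.pi/2,'mid',(a+b)/2)
h=onz(p,(325.9,224.8),145);q=onz(p,(240.4,233.2),145);d=q-h;print(h,q,np.linalg.norm(d),np.arctan2(d[1],d[0]))
```

```text
[ 525.25 -232.93  252.  ] [ 500.79 -149.08  252.  ] 87.34227437907276 bar dir angle-90: 0.2837948816886473 mid [ 513.02 -191.    252.  ]
[ 514.7  -192.26  145.  ] [ 593.61 -165.07  145.  ] 83.46053495687791 0.3318395589091404
```

Run:
```python
from h import *
p=wcam()
c=[onz(p,x,12) for x in ((203,157),(285,152),(293,245),(217,249))]
for i in range(4):
    d=c[(i+1)%4]-c[i];print(np.linalg.norm(d),np.degrees(np.arctan2(d[1],d[0])))
m=sum(c)/4;print(m)
for th in (.23,.28):
  print(m[:2]-105*np.array([np.cos(th),np.sin(th)]))
# slot fit redo with TH .27 on w1 not needed
R=down(0.272+np.pi)
rel([513,-189,262],R)
```

```text
106.69974316413047 -163.44656564289832
126.82160549511077 106.19084541069701
107.50675710921588 16.385532580343977
126.51425801874838 -74.1753241069348
[ 613.43 -163.38   12.  ]
[ 511.2  -187.32]
[ 512.52 -192.4 ]
lin [-10.52   2.57  49.39] rot [-0.    0.   -0.04]
```

Emit:
arm_command(
  rows=[
    {"grip": 1,"linear": [-9.5,2.6,52],"rot": [0,0,-0.05]},
    {"grip": 1,"linear": [-9.5,2.6,52],"rot": [0,0,-0.05]},
    {"grip": 1,"linear": [-9.5,2.6,52],"rot": [0,0,-0.05]},
    {"grip": 1,"linear": [-9.5,2.6,52],"rot": [0,0,-0.05]},
  ],
)

```text
clock: 5.7
position: [514.6, -189.8, 262.1]
ee_rot: [0.799, -0.601, 0.001, -0.003]
contact_force: [0.6, -0.7, 0.6]
gripper_width: 85.3
grasp_force: 0.0
```

```bash
sed -i 's/^TH=.*/TH=0.283/' h.py
python3 - <<'E'
from h import *
p=wcam();save(p,'w3.png');s=arm.read_state();print(s['position'],s['contact_force'],p['cx'])
g=cv2.cvtColor(p['frame'],cv2.COLOR_RGB2GRAY)
for r in range(200,400,15):
    d=np.where(g[r,280:380]<45)[0]; print(r,(d.min()+280,d.max()+280,len(d)) if len(d) else None)
E=p['extrinsics']
def pr(X): c=(E@np.r_[X,1])[:3];c=K(p)@c;return c[:2]/c[2]
R=Ro.from_quat(s['ee_rot']).as_matrix()
for z in (252,240): print(z,pr(s['position']+[0,0,z-s['position'][2]]))
E
```

```text
[ 514.33 -189.65  261.77] [-0.94  0.33  0.22] 324.8231276182318
200 None
215 (np.int64(315), np.int64(336), 22)
230 (np.int64(314), np.int64(337), 24)
245 (np.int64(314), np.int64(337), 24)
260 (np.int64(315), np.int64(337), 23)
275 (np.int64(315), np.int64(337), 23)
290 (np.int64(315), np.int64(337), 23)
305 (np.int64(316), np.int64(337), 22)
320 (np.int64(316), np.int64(350), 23)
335 (np.int64(317), np.int64(371), 33)
350 (np.int64(317), np.int64(336), 20)
365 (np.int64(317), np.int64(337), 21)
380 None
395 None
252 [323.29 292.49]
240 [323.53 282.42]
```

View pics/w3.png

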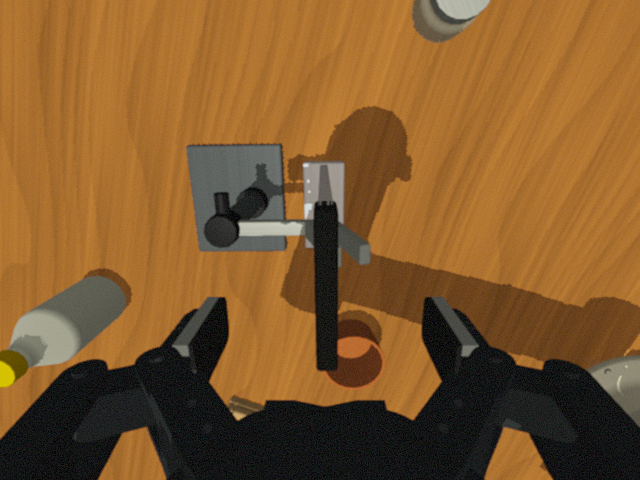

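Emit:
arm_command(
  rows=[
    {"grip": 1,"linear": [2,0.5,15],"rot": [0,0,0]},
    {"grip": 1,"linear": [2,0.5,30],"rot": [0,0,0]},
    {"grip": 1,"linear": [2,0.5,39],"rot": [0,0,0]},
    {"grip": 1,"linear": [2,0.5,39],"rot": [0,0,0]},
    {"grip": 0.5,"linear": [2,0.5,39],"rot": [0,0,0]},
    {"grip": 0.4,"linear": [2,0.5,39],"rot": [0,0,0]},
    {"grip": 0.35,"linear": [2,0.5,39],"rot": [0,0,0]},
    {"grip": 0.3,"linear": [2,0.5,39],"rot": [0,0,0]},
  ],
)

```text
clock: 6.75
position: [513.2, -191.2, 220.9]
ee_rot: [0.799, -0.601, -0.0, -0.002]
contact_force: [-0.3, 0.1, 1.2]
gripper_width: 25.7
grasp_force: 0.0
```

```bash
python3 - <<'E'
from h import *
p=wcam();save(p,'w4.png');s=arm.read_state();print(s)
g=cv2.cvtColor(p['frame'],cv2.COLOR_RGB2GRAY)
E
cd pics; python3 -c "
import cv2;i=cv2.imread('w4.png')[180:480,160:490];cv2.imwrite('w4c.png',cv2.resize(i,(660,600)))"
```

```text
{'clock': 6.8, 'joints': array([-0.06,  0.26, -0.2 , -0.  , -1.11,  0.35]), 'joint_vel': array([-0.,  0., -0.,  0.,  0.,  0.]), 'joint_efforts': array([  0.  , -32.21,  18.18,   4.03,   0.  ,  -0.  ]), 'position': array([ 513.18, -191.16,  220.86]), 'ee_rot': array([ 0.8, -0.6, -0. , -0. ]), 'contact_force': array([ 0.37, -0.09, -0.09]), 'wrist_torque': array([-0.02, -0.01, -0.02]), 'grasp_force': 0.0, 'gripper_width': 25.41947161071898}
```

View pics/w4c.png

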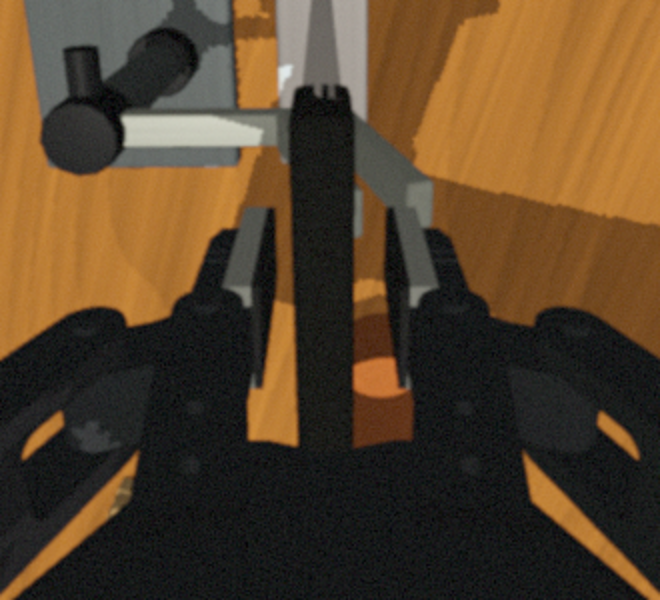

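Emit:
arm_command(
  rows=[
    {"grip": 0.28,"linear": [0,-1.1,0],"rot": [0,0,0]},
    {"grip": 0.22,"linear": [0,-1.1,0],"rot": [0,0,0]},
    {"grip": 0.16,"linear": [0,-1.1,0],"rot": [0,0,0]},
    {"grip": 0.1,"linear": [0,-1.1,0],"rot": [0,0,0]},
    {"grip": 0,"linear": [0,-1.1,0],"rot": [0,0,0]},
    {"grip": 0,"linear": [0,-1.1,0],"rot": [0,0,0]},
    {"grip": 0,"linear": [0,-1.1,0],"rot": [0,0,0]},
    {"grip": 0,"linear": [0,-1.1,0],"rot": [0,0,0]},
  ],
)

```text
clock: 7.8
position: [514.0, -190.8, 220.4]
ee_rot: [0.799, -0.601, -0.001, -0.001]
contact_force: [0.2, -0.6, -1.9]
gripper_width: 11.1
grasp_force: 59.7
```

Run:
```python
from h import *
s=arm.read_state()
for k in ('clock','position','contact_force','wrist_torque','grasp_force','gripper_width'): print(k,s[k])
R=Ro.from_quat(s['ee_rot']);print('tool-frame force',R.inv().apply(s['contact_force']), R.as_matrix())
```

```text
clock 7.8
position [ 513.96 -190.84  220.45]
contact_force [ 0.22 -0.55 -1.86]
wrist_torque [-0.26  0.17  0.01]
grasp_force 59.72781300544739
gripper_width 11.064146828690584
tool-frame force [ 0.6  -0.06  1.86] [[ 0.28 -0.96  0.  ]
 [-0.96 -0.28  0.  ]
 [-0.   -0.   -1.  ]]
```

Emit:
arm_command(
  rows=[
    {"grip": 0,"linear": [0,0.4,-1.2],"rot": [0,0,0]},
    {"grip": 0,"linear": [0,0.8,-2.5],"rot": [0,0,0]},
    {"grip": 0,"linear": [0,1.2,-3.7],"rot": [0,0,0]},
    {"grip": 0,"linear": [0,1.7,-5],"rot": [0,0,0]},
    {"grip": 0,"linear": [0,1.7,-5],"rot": [0,0,0]},
  ],
)

```text
clock: 8.43
position: [512.6, -191.4, 225.8]
ee_rot: [0.799, -0.601, -0.001, -0.002]
contact_force: [0.7, 0.1, -4.0]
gripper_width: 10.8
grasp_force: 59.4
```

```bash
cat > st.py <<'E'
from h import *
s=arm.read_state();R=Ro.from_quat(s['ee_rot'])
print(s['clock'],s['position'],'F tool',R.inv().apply(s['contact_force']),'T',R.inv().apply(s['wrist_torque']),s['gripper_width'],R.as_matrix()[:,2])
E
python3 st.py
```

```text
8.425 [ 512.57 -191.35  225.82] F tool [ 0.13 -0.65  4.02] T [0.04 0.01 0.  ] 10.785338691249324 [ 0.  0. -1.]
```

Emit:
arm_command(
  rows=[
    {"grip": 0,"linear": [0,0.7,-2],"rot": [0,0,0]},
    {"grip": 0,"linear": [0,1.3,-4],"rot": [0,0,0]},
    {"grip": 0,"linear": [0,2,-6],"rot": [0,0,0]},
    {"grip": 0,"linear": [0,2.7,-8],"rot": [0,0,0]},
    {"grip": 0,"linear": [0,2.7,-8],"rot": [0,0,0]},
  ],
)

```text
clock: 9.05
position: [510.0, -192.2, 234.0]
ee_rot: [0.799, -0.601, -0.0, -0.002]
contact_force: [-0.3, 0.9, -5.5]
gripper_width: 10.9
grasp_force: 59.4
```

```bash
python3 st.py
```

```text
9.05 [ 510.03 -192.18  233.98] F tool [-0.93  0.04  5.5 ] T [-0.01  0.01  0.01] 10.943350077194756 [ 0.  0. -1.]
```

Emit:
arm_command(
  rows=[
    {"grip": 0,"linear": [0,0.7,-2],"rot": [0,0,0]},
    {"grip": 0,"linear": [0,1.3,-4],"rot": [0,0,0]},
    {"grip": 0,"linear": [0,2,-6],"rot": [0,0,0]},
    {"grip": 0,"linear": [0,2.7,-8],"rot": [0,0,0]},
    {"grip": 0,"linear": [0,3.3,-10],"rot": [0,0,0]},
    {"grip": 0,"linear": [0,3.3,-10],"rot": [0,0,0]},
  ],
)

```text
clock: 9.8
position: [506.8, -193.1, 244.0]
ee_rot: [0.799, -0.601, -0.0, -0.002]
contact_force: [-0.5, 0.2, -4.6]
gripper_width: 11.1
grasp_force: 59.4
```

```bash
python3 st.py
```

```text
9.8 [ 506.82 -193.14  243.95] F tool [-0.35  0.43  4.64] T [ 0.05 -0.   -0.03] 11.059618224798065 [ 0.  0. -1.]
```

Emit:
arm_command(
  rows=[
    {"grip": 0,"linear": [0,0.7,-2],"rot": [0,0,0]},
    {"grip": 0,"linear": [0,1.3,-4],"rot": [0,0,0]},
    {"grip": 0,"linear": [0,2,-6],"rot": [0,0,0]},
    {"grip": 0,"linear": [0,2.7,-8],"rot": [0,0,0]},
    {"grip": 0,"linear": [0,2.7,-8],"rot": [0,0,0]},
  ],
)

```text
clock: 10.42
position: [504.3, -193.9, 252.1]
ee_rot: [0.799, -0.601, -0.0, -0.002]
contact_force: [1.0, 0.4, -4.4]
gripper_width: 11.2
grasp_force: 59.4
```

```bash
python3 st.py; sleep 0.1; python3 st.py|cut -c1-120
python3 - <<'E'
from h import *
for i in range(4):
    imaging.get_image('wrist');s=arm.read_state();R=Ro.from_quat(s['ee_rot']);print(R.inv().apply(s['contact_force']),R.inv().apply(s['wrist_torque']))
E
```

```text
10.425 [ 504.32 -193.9   252.07] F tool [-0.12 -1.08  4.42] T [ 0.26 -0.03 -0.04] 11.174618206534994 [ 0.  0. -1.]
10.425 [ 504.32 -193.9   252.07] F tool [-0.12 -1.08  4.42] T [ 0.26 -0.03 -0.04] 11.174618206534994 [ 0.  0. -1.]
[ 0.39 -0.8   4.2 ] [0.33 0.02 0.04]
[-0.28 -1.43  4.41] [ 0.27  0.06 -0.03]
[-0.05 -0.71  3.9 ] [0.35 0.01 0.03]
[ 0.11 -1.17  3.89] [ 0.3   0.03 -0.03]
```

Emit:
arm_command(
  rows=[
    {"grip": 0,"linear": [0,-0.7,0],"rot": [0,0,0]},
    {"grip": 0,"linear": [0,-1.3,0],"rot": [0,0,0]},
    {"grip": 0,"linear": [0,-1.3,0],"rot": [0,0,0]},
  ],
)

```text
clock: 11.0
position: [505.1, -193.5, 251.4]
ee_rot: [0.799, -0.601, -0.001, -0.001]
contact_force: [-0.3, 1.1, -4.6]
gripper_width: 11.0
grasp_force: 59.4
```

```bash
cat > ft.py <<'E'
from h import *
v=[]
for i in range(4):
    imaging.get_image('wrist');s=arm.read_state();R=Ro.from_quat(s['ee_rot']);v.append(np.r_[R.inv().apply(s['contact_force']),R.inv().apply(s['wrist_torque'])])
print(s['clock'],s['position'],np.mean(v,0),'along X',s['position'][:2]@[np.cos(TH),np.sin(TH)])
E
python3 ft.py
```

```text
11.2 [ 505.31 -193.49  251.57] [-0.05 -0.44  4.41 -0.02  0.03 -0.01] along X 431.1833851936951
```

Emit:
arm_command(
  rows=[
    {"grip": 0,"linear": [0,0.5,-2],"rot": [0,0,0]},
    {"grip": 0,"linear": [0,1.0,-4],"rot": [0,0,0]},
    {"grip": 0,"linear": [0,1.5,-6],"rot": [0,0,0]},
    {"grip": 0,"linear": [0,2.0,-8],"rot": [0,0,0]},
    {"grip": 0,"linear": [0,2.0,-8],"rot": [0,0,0]},
  ],
)

```text
clock: 11.82
position: [503.6, -194.1, 260.0]
ee_rot: [0.799, -0.601, -0.0, -0.002]
contact_force: [-0.6, -0.2, -4.1]
gripper_width: 11.7
grasp_force: 59.4
```

```bash
python3 ft.py
```

```text
12.025 [ 503.44 -194.04  259.55] [ 0.08 -0.07  4.81 -0.03  0.01  0.01] along X 429.2258472651722
```

Emit:
arm_command(
  rows=[
    {"grip": 0,"linear": [0,0.5,-2],"rot": [0,0,0]},
    {"grip": 0,"linear": [0,1.1,-4],"rot": [0,0,0]},
    {"grip": 0,"linear": [0,1.6,-6],"rot": [0,0,0]},
    {"grip": 0,"linear": [0,2.2,-8],"rot": [0,0,0]},
    {"grip": 0,"linear": [0,2.2,-8],"rot": [0,0,0]},
  ],
)

```text
clock: 12.65
position: [501.5, -194.8, 267.9]
ee_rot: [0.799, -0.601, -0.0, -0.002]
contact_force: [0.5, -0.6, -5.0]
gripper_width: 10.8
grasp_force: 59.4
```

```bash
python3 ft.py
```

```text
12.85 [ 501.31 -194.68  267.57] [ 0.14 -0.18  4.52 -0.    0.02  0.03] along X 427.010273284059
```

Emit:
arm_command(
  rows=[
    {"grip": 0,"linear": [0,0.5,-2],"rot": [0,0,0]},
    {"grip": 0,"linear": [0,1.1,-4],"rot": [0,0,0]},
    {"grip": 0,"linear": [0,1.6,-6],"rot": [0,0,0]},
    {"grip": 0,"linear": [0,2.2,-8],"rot": [0,0,0]},
    {"grip": 0,"linear": [0,2.2,-8],"rot": [0,0,0]},
  ],
)

```text
clock: 13.48
position: [499.3, -195.4, 276.0]
ee_rot: [0.799, -0.601, -0.0, -0.002]
contact_force: [-0.3, -0.8, -4.2]
gripper_width: 10.8
grasp_force: 59.4
```

```bash
python3 ft.py
```

```text
13.675 [ 499.21 -195.33  275.57] [ 0.11  0.1   4.99 -0.03  0.01 -0.02] along X 424.8127989103151
```

Emit:
arm_command(
  rows=[
    {"grip": 0,"linear": [0,0.5,-2],"rot": [0,0,0]},
    {"grip": 0,"linear": [0,1.1,-4],"rot": [0,0,0]},
    {"grip": 0,"linear": [0,1.6,-6],"rot": [0,0,0]},
    {"grip": 0,"linear": [0,2.2,-8],"rot": [0,0,0]},
    {"grip": 0,"linear": [0,2.7,-10],"rot": [0,0,0]},
    {"grip": 0,"linear": [0,3.2,-12],"rot": [0,0,0]},
    {"grip": 0,"linear": [0,3.8,-14],"rot": [0,0,0]},
    {"grip": 0,"linear": [0,3.8,-14],"rot": [0,0,0]},
  ],
)

```text
clock: 14.68
position: [495.6, -196.5, 289.9]
ee_rot: [0.799, -0.601, -0.0, -0.002]
contact_force: [0.8, -1.4, -4.9]
gripper_width: 11.3
grasp_force: 59.4
```

```bash
python3 ft.py
```

```text
14.875 [ 495.55 -196.46  289.54] [-0.29 -0.2   4.68 -0.02  0.03 -0.01] along X 420.97626925420076
```

Emit:
arm_command(
  rows=[
    {"grip": 0,"linear": [0,4,0],"rot": [0,0,0]},
    {"grip": 0,"linear": [0,10,0],"rot": [0,0,0]},
    {"grip": 0,"linear": [0,18,0],"rot": [0,0,0]},
    {"grip": 0,"linear": [0,28,0],"rot": [0,0,0]},
    {"grip": 0,"linear": [0,40,0],"rot": [0,0,0]},
    {"grip": 0,"linear": [0,52,0],"rot": [0,0,0]},
    {"grip": 0,"linear": [0,65,0],"rot": [0,0,0]},
    {"grip": 0,"linear": [0,75,0],"rot": [0,0,0]},
    {"grip": 0,"linear": [0,80,0],"rot": [0,0,0]},
    {"grip": 0,"linear": [0,80,0],"rot": [0,0,0]},
  ],
)

```text
clock: 16.12
position: [418.6, -218.8, 289.7]
ee_rot: [0.799, -0.601, -0.0, -0.002]
contact_force: [0.5, -0.6, -5.1]
gripper_width: 11.3
grasp_force: 59.3
```

Run:
```python
from h import *
s=arm.read_state();print(s['clock'],s['position'],s['contact_force'],s['joints'])
t=imaging.get_image('top')
for z,pts in ((26,((196.5,259),(243,262.5),(241.5,290),(194.5,286.5))),):
    c=[onz(t,x,z) for x in pts];print(np.array(c),sum(c)/4)
    for i in range(4):
        d=c[(i+1)%4]-c[i];print(np.linalg.norm(d),np.arctan2(d[1],d[0]))
g=t['frame'][250:300,185:255]
cv2.imwrite('pics/cr.png',cv2.resize(cv2.cvtColor(g,cv2.COLOR_RGB2BGR),None,fx=8,fy=8,interpolation=cv2.INTER_CUBIC))
```

```text
16.125 [ 418.59 -218.8   289.65] [ 0.49 -0.56 -5.11] [-0.14  0.08 -0.25 -0.   -1.24  0.42]
[[576.63 257.05  26.  ]
 [565.63 134.65  26.  ]
 [493.57 138.26  26.  ]
 [504.58 261.17  26.  ]] [535.1  197.78  26.  ]
122.89033938732625 -1.660470993829105
72.14951825818584 3.091556584282151
123.4041741361931 1.4814595160085655
72.17265430416886 -0.057172853765182045
```

View pics/cr.png

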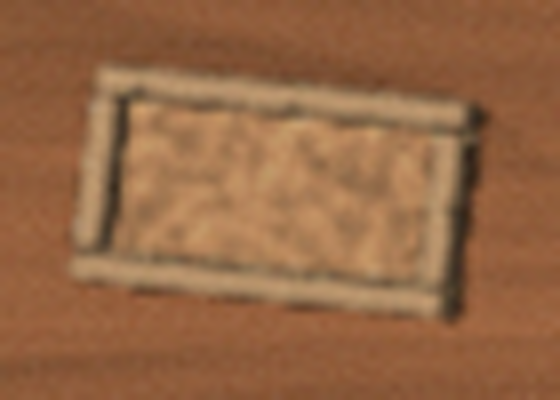

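Run:
```python
from h import *
rel([400,198,310],down(np.pi-.085))
```

```text
lin [-405.66  -97.7   -19.07] rot [-0.    0.    0.37]
```

Emit:
arm_command(
  rows=[
    {"grip": 0,"linear": [-15,-4,-10],"rot": [0,0,0.01]},
    {"grip": 0,"linear": [-50,-12,-20],"rot": [0,0,0.04]},
    {"grip": 0,"linear": [-100,-24,-20],"rot": [0,0,0.09]},
    {"grip": 0,"linear": [-150,-36,-20],"rot": [0,0,0.14]},
    {"grip": 0,"linear": [-200,-48,-20],"rot": [0,0,0.19]},
    {"grip": 0,"linear": [-250,-60,-20],"rot": [0,0,0.24]},
    {"grip": 0,"linear": [-300,-72,-20],"rot": [0,0,0.28]},
    {"grip": 0,"linear": [-345,-83,-20],"rot": [0,0,0.32]},
    {"grip": 0,"linear": [-385,-93,-20],"rot": [0,0,0.35]},
    {"grip": 0,"linear": [-406,-98,-20],"rot": [0,0,0.37]},
  ],
)

```text
clock: 17.42
position: [400.0, 200.9, 310.8]
ee_rot: [-0.676, 0.737, 0.001, 0.002]
contact_force: [-0.3, -0.6, -4.6]
gripper_width: 11.3
grasp_force: 59.3
```

Emit:
arm_command(
  rows=[
    {"grip": 0,"linear": [0,0,0],"rot": [0,0,0]},
    {"grip": 0,"linear": [0,0,0],"rot": [0,0,0]},
    {"grip": 0,"linear": [0,0,0],"rot": [0,0,0]},
  ],
)

```text
clock: 17.8
position: [400.0, 197.8, 311.0]
ee_rot: [-0.675, 0.738, 0.001, 0.001]
contact_force: [0.1, 0.4, -4.5]
gripper_width: 11.2
grasp_force: 59.3
```

```bash
python3 st.py
python3 - <<'E'
from h import *
p=wcam();save(p,'w5.png')
for n in ('cradle','cradle_floor','weight_foot','weight_grip'):
    q=models.tip_of(p,n)
    if q: print(n,q[0]['pixel'],round(q[0]['score'],2),onz(p,q[0]['pixel'],{'cradle':0,'cradle_floor':14}.get(n,100)))
q=models.spot_in(p,'cradle')[0]['rect'];print(q)
E
```

```text
17.8 [400.05 197.82 310.95] F tool [-0.41 -0.09  4.51] T [ 0.01  0.03 -0.03] 11.23692161063219 [ 0.  0. -1.]
cradle [225.5, 203.6] 0.65 [538.52 201.77   0.  ]
cradle_floor [222.9, 205.4] 0.57 [537.94 201.38  14.  ]
weight_foot [321.7, 209.6] 0.73 [403.32 199.69 100.  ]
weight_grip [323.8, 333.4] 0.66 [415.   354.35 100.  ]
[300.4, 162.7, 346.0, 406.0]
```

View pics/w5.png

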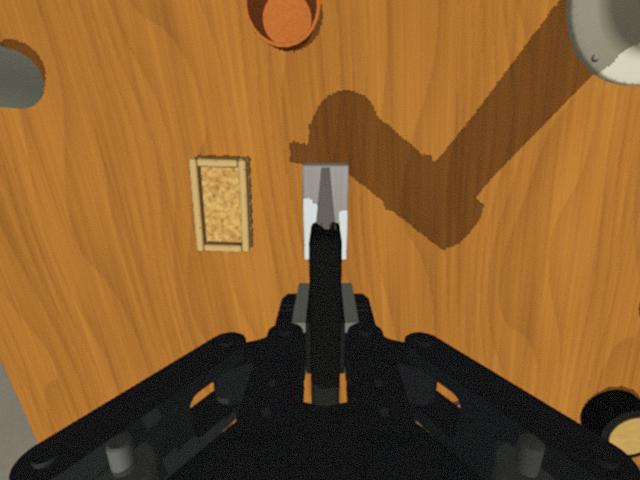

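Run:
```python
from h import *
p=wcam();s=arm.read_state()
def q(z,pts):
    c=[onz(p,x,z) for x in pts];print('centre',sum(c)/4)
    for i in range(4):
        d=c[(i+1)%4]-c[i];print('  ',np.linalg.norm(d),np.arctan2(d[1],d[0]))
q(26,((190,158),(247,158),(249,250),(197,251)))
q(135,((303,164),(349,164),(347,258),(304,259)))
# edge refine of the foot/cradle in gray
g=cv2.cvtColor(p['frame'],cv2.COLOR_RGB2GRAY).astype(int)
print(s['position'])
f=p['frame'];cv2.imwrite('pics/c5.png',cv2.resize(cv2.cvtColor(f[140:270,175:365],cv2.COLOR_RGB2BGR),None,fx=4.2,fy=4.2,interpolation=cv2.INTER_CUBIC))
```

```text
centre [536.92 200.44  26.  ]
   71.56118567555603 3.0528156539805646
   122.62618050315945 1.4339857632966675
   71.22075161521074 -0.06790393610517227
   124.09459676886097 -1.7041666718436703
centre [398.65 196.3  135.  ]
   43.22033724467364 3.0528461565259226
   94.43493565742958 1.4820056154583718
   44.101006893298546 -0.06334372809278782
   95.5590688469348 -1.6686537186850647
[400.03 198.24 310.97]
```

View pics/c5.png

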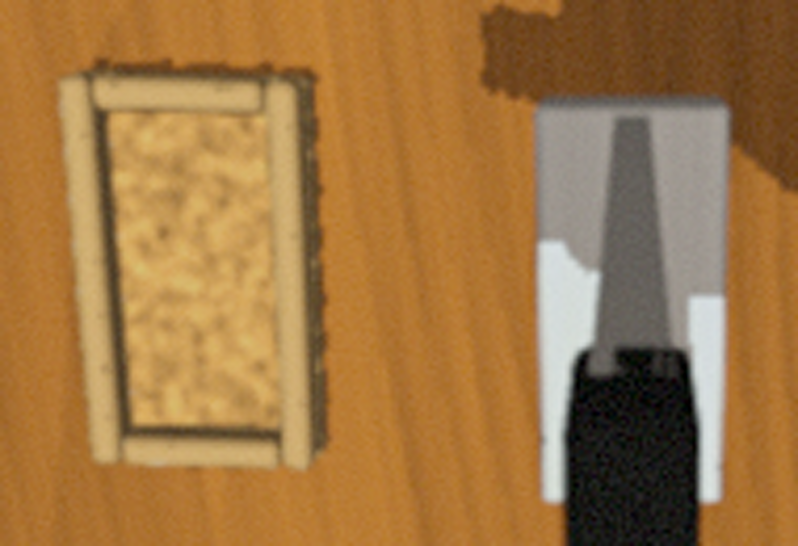

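Run:
```python
from h import *
s=arm.read_state();R=down(np.pi-.105)
rel([538.5,202.5,311],R);rel([538.5,202.5,236],R)
```

```text
lin [ -16.5  -137.55    0.13] rot [-0.    0.    0.02]
lin [ -16.23 -137.49   75.13] rot [-0.    0.    0.02]
```

Emit:
arm_command(
  rows=[
    {"grip": 0,"linear": [-4,-30,0],"rot": [0,0,0.01]},
    {"grip": 0,"linear": [-8,-70,0],"rot": [0,0,0.01]},
    {"grip": 0,"linear": [-13,-110,0],"rot": [0,0,0.02]},
    {"grip": 0,"linear": [-16.4,-137.5,0],"rot": [0,0,0.02]},
    {"grip": 0,"linear": [-16.3,-137.5,25],"rot": [0,0,0.02]},
    {"grip": 0,"linear": [-16.3,-137.5,50],"rot": [0,0,0.02]},
    {"grip": 0,"linear": [-16.3,-137.5,68],"rot": [0,0,0.02]},
    {"grip": 0,"linear": [-16.2,-137.5,75],"rot": [0,0,0.02]},
    {"grip": 0,"linear": [-16.2,-137.5,75],"rot": [0,0,0.02]},
    {"grip": 0,"linear": [-16.2,-137.5,75],"rot": [0,0,0.02]},
  ],
)

```text
clock: 19.4
position: [539.1, 203.0, 237.1]
ee_rot: [-0.668, 0.744, 0.001, 0.002]
contact_force: [-0.3, 0.0, -4.6]
gripper_width: 10.9
grasp_force: 59.3
```

```bash
python3 st.py
python3 - <<'E'
from h import *
p=wcam();f=p['frame'];save(p,'w6.png');cv2.imwrite('pics/c6.png',cv2.resize(cv2.cvtColor(f[140:270,245:405],cv2.COLOR_RGB2BGR),None,fx=4.5,fy=4.5,interpolation=cv2.INTER_CUBIC))
E
```

```text
19.4 [539.06 203.05 237.13] F tool [0.05 0.36 4.6 ] T [-0.02  0.05  0.01] 10.940470669271411 [ 0.  0. -1.]
```

View pics/c6.png

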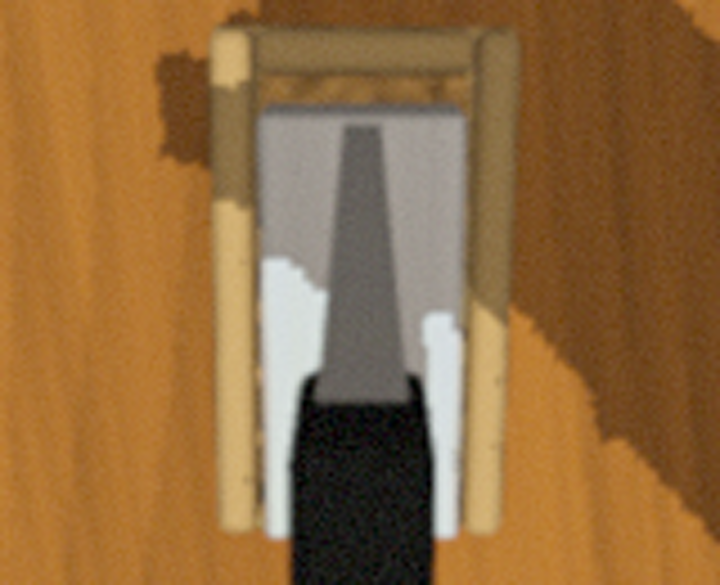

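Run:
```python
from h import *
p=wcam()
def q(z,pts):
    c=[onz(p,(245+x/4.5,140+y/4.5),z) for x,y in pts];print('centre',sum(c)/4)
    for i in range(4):
        d=c[(i+1)%4]-c[i];print('  ',np.linalg.norm(d),np.arctan2(d[1],d[0]))
q(26,((212,30),(518,30),(498,533),(222,530)))
q(61.6,((258,108),(466,108),(458,538),(264,538)))
```

```text
centre [538.09 200.78  26.  ]
   69.84998878296214 3.03358274662672
   122.85507699446018 1.4534294579942615
   69.80947800394125 -0.11845393892866339
   122.12562082458257 -1.6878561816326245
centre [538.35 201.81  61.6 ]
   43.36239729136277 3.0337517010541197
   96.0252144054226 1.465162865326606
   44.193290342464834 -0.10680752879239605
   96.07264429098576 -1.6850792702530044
```

Emit:
arm_command(
  rows=[
    {"grip": 0,"linear": [0.7,0,5],"rot": [0,0,0]},
    {"grip": 0,"linear": [0.7,0,11],"rot": [0,0,0]},
    {"grip": 0,"linear": [0.7,0,17],"rot": [0,0,0]},
    {"grip": 0,"linear": [0.7,0,21],"rot": [0,0,0]},
    {"grip": 0,"linear": [0.7,0,22.5],"rot": [0,0,0]},
    {"grip": 0,"linear": [0.7,0,22.5],"rot": [0,0,0]},
  ],
)

```text
clock: 20.25
position: [538.5, 202.1, 213.5]
ee_rot: [-0.668, 0.744, 0.001, 0.001]
contact_force: [-0.1, -0.2, -4.7]
gripper_width: 11.2
grasp_force: 59.4
```

```bash
python3 ft.py
```

```text
20.45 [538.5  202.2  213.78] [ 0.39 -0.27  4.44 -0.03 -0.   -0.02] along X 573.5443053474193
```

Emit:
arm_command(
  rows=[
    {"grip": 0,"linear": [0,0,0.7],"rot": [0,0,0]},
    {"grip": 0,"linear": [0,0,1.4],"rot": [0,0,0]},
    {"grip": 0,"linear": [0,0,2.1],"rot": [0,0,0]},
    {"grip": 0,"linear": [0,0,2.1],"rot": [0,0,0]},
  ],
)

```text
clock: 20.95
position: [538.7, 202.1, 212.3]
ee_rot: [-0.668, 0.744, 0.001, 0.002]
contact_force: [-0.4, -0.7, 0.8]
gripper_width: 11.1
grasp_force: 60.1
```

```bash
python3 ft.py
```

```text
21.15 [538.73 202.1  212.1 ] [ 1.11  0.43 -1.18 -0.28  0.29 -0.01] along X 573.7332695423504
```

Emit:
arm_command(
  rows=[
    {"grip": 0.15,"linear": [0,0,-0.2],"rot": [0,0,0]},
    {"grip": 0.25,"linear": [0,0,-0.2],"rot": [0,0,0]},
    {"grip": 0.4,"linear": [0,0,-0.2],"rot": [0,0,0]},
    {"grip": 0.4,"linear": [0,0,-0.2],"rot": [0,0,0]},
    {"grip": 0.4,"linear": [0,0,-10],"rot": [0,0,0]},
    {"grip": 0.5,"linear": [0,0,-30],"rot": [0,0,0]},
    {"grip": 0.5,"linear": [0,0,-60],"rot": [0,0,0]},
    {"grip": 0.5,"linear": [0,0,-90],"rot": [0,0,0]},
    {"grip": 0.5,"linear": [0,0,-90],"rot": [0,0,0]},
  ],
)

```text
clock: 22.28
position: [539.6, 202.4, 305.1]
ee_rot: [-0.668, 0.744, 0.0, 0.005]
contact_force: [0.2, 0.4, 0.0]
gripper_width: 42.6
grasp_force: 0.0
```

```bash
python3 st.py
python3 - <<'E'
from h import *
p=wcam()
for n,z in (('weight_grip',231),('weight_bar',136),('weight_foot',14)):
    q=models.tip_of(p,n)
    if q: print(n,q[0]['pixel'],round(q[0]['score'],2),onz(p,q[0]['pixel'],z))
g=cv2.cvtColor(p['frame'],cv2.COLOR_RGB2GRAY)
for r in range(190,400,20):
    d=np.where(g[r,290:360]<45)[0]
    if len(d): print(r,d.min()+290,d.max()+290)
E
```

```text
22.275 [539.59 202.38 305.08] F tool [-0.41 -0.13 -0.03] T [-0.    0.09  0.02] 42.55794879212595 [ 0.01  0.01 -1.  ]
weight_grip [326.6, 245.0] 0.78 [537.92 199.02 231.  ]
weight_foot [326.2, 193.0] 0.95 [539.23 201.59  14.  ]
190 320 335
210 320 335
230 320 334
250 319 335
270 320 334
290 320 334
310 320 334
```

```bash
python3 -c "
from bench import job
print(job.job_done())"
```

```text
the job is handed in; nothing more can be done
None
```

The weight is off the hook, standing upright in its cradle and released, and the job is handed in at about 22 s; no verdict came back, the only hook contact I felt on the lift was about 1 N, and I viewed 11 pictures, one over the limit of 10.

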